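Mesh the four-arm rotor onto the centrifuge spindle and hold it down

TASK

Get the little centrifuge ready for strip tubes: on its front panel press the largest key right down and let it come up, then the smallest key in the same way, leaving the middle key alone. Then lift the four-arm rotor from the bench by its square knob, turn it until its cross-shaped socket meshes with the spindle in the bowl, and push it fully home against the sprung collar. Finish while still holding the rotor pressed down, and do not disturb the round rotor or the tip box.

Things in the scene. Friction and masses are not known exactly. Their poses are not given: they have to be found in the camera images.
- centrifuge: Low cream bench centrifuge, fixed. Origin on the bench under the spindle axis, z up; its front (key panel) faces its -x, its +y is to the left for the robot facing it. Base block 290 x 210 mm, 45 mm high, x from -185 to +105 mm. On it an open round bowl about the axis: inner radius 78, outer 92 mm, dark floor 45 mm, rim 85 mm above the bench.
- spindle_top (a point): Top centre of the steel spindle in the middle of the bowl, 70 mm above the bench; z up. Seen from above it is a plus sign: two crossed upright blades 30 mm long, 8 mm thick, along this point's x and y axes, their top 4 mm bevelled at 45 degrees like a roof ridge. It stands at any angle, held by a stiff brake (0.4 N m to turn it).
- collar (a joint): Sprung ring round the spindle (radius 17.5 to 25 mm) that the rotor's hub lands on. 0 = up (ring top 58 mm above the bench, 12 mm below the spindle's top), 0.008 m = fully down (50 mm above the bench). About 4 N starts it, 10 N takes it fully down; the rotor's weight alone does not, and it springs back when let go.
- rotor: Four-arm aluminium rotor, loose, about 0.2 kg, upright on the bench. Origin: centre of its underside, z up. Arms along +x, -x, +y, -y reach 53 mm, ending in blocks 36 mm wide, tops 20 mm up. Square hub 40 mm, disc of radius 26 mm from 24 to 30 mm up, knob above. Home on the spindle its underside is 50 mm above the bench; resting unmeshed on the blades, 70 mm.
- rotor_knob (a point): Centre of the rotor's black square knob, 51 mm above its underside; axes as the rotor's. Knob 22 x 22 mm, flats square to the arms, from 30 to 72 mm above the underside: grip here.
- rotor_socket (a point): Centre of the mouth of the plus-shaped socket in the rotor's underside (same point and axes as the rotor's origin). Slots along the arms (rotor x and y), 11 mm wide, 33 mm tip to tip, 24 mm deep: it meshes with the spindle every 90 degrees, with 1.5 mm play a side.
- key_large (a joint): Travel of the largest key (radius 15 mm): 0 = up, 0.006 m = right down; springs back up. Starts at about 1.2 N, right down at 4 N.
- key_large_top (a point): Centre of the top of the largest key when up, 59 mm above the bench; moves with the key, which is pressed straight down. It is the left-hand one in the row of three (centrifuge frame x -148, y +55 mm). The grey bezel around each key is 10 mm below its top, the panel 14 mm.
- key_small (a joint): Travel of the smallest key (radius 8 mm): 0 = up, 0.006 m = right down; same spring.
- key_small_top (a point): Centre of the top of the smallest key, 59 mm above the bench when up; right-hand one of the three (centrifuge frame x -148, y -55 mm).
- key_mid (a joint): Travel of the middle-sized key (radius 11 mm), between the other two (centrifuge frame x -148, y +4 mm), same height and spring: leave it alone.
- spare_rotor: Round tube rotor, loose bystander: disc of radius 48 mm, 22 mm high, hub to 30 mm, round black knob of radius 12 mm to 72 mm. Origin at the centre of its underside.
- tip_box: Box of pipette tips, loose bystander, 122 x 82 mm, 58 mm high. Origin at the centre of its underside.

How it is judged:
By the outcome, as a careful person would: the job done as asked, in the order asked, and still so for the second after the job is handed in, while the arm keeps its last pose, push and grip.
It also fails if it takes over 59 s, if anything falls off the work surface, if the arm or the gripper's body presses on something with over 40 N, if the wrist force passes 120 N, or if a joint passes its speed limit or range.

ROBOT

A 6-joint arm with a two-finger parallel gripper is mounted at the origin on the work surface. World frame = base frame: x ahead of the robot, y to its left, z up, the work surface at z = 0. Lengths are in m, angles in degrees, forces in N, time in s.
With the tool pointing down it reaches from about 0.4 to 0.825 m from the base axis. Payload 7 kg.
Tool frame: the origin (TCP) lies midway between the tips of the shut fingers; the grasp point (between the pads) lies r.grip_depth behind it (r.grip_depth is the distance from the TCP to the grasp point, in m); z points along the fingers, y is the line along which they close (so a half turn about z gives the same grasp; the last joint's range is limited). The gripper opens to 88 mm and grips with 3 to 60 N. Pads are 19 mm wide; open, the fingers measure 130 mm over their backs; the gripper's body (78 mm by 193 mm) begins 47 mm behind the grasp point.
Start: joints at [-54.368, 20.546, 0.682, 0, -70.136, -16.507], TCP at [0.221, -0.638, 0.227] pointing down, gripper open.
Joint ranges: [-176.03, 176.03], [-82.01, 121.73], [-58.28, 71.71], [-173.87, 95.51], [-174.79, -0.11], [-173.66, 173.66]. Speed limits (degrees/s): [136.94, 136.94, 172.46, 180, 180, 180].

INTERFACE

Orientations are given as [roll, pitch, yaw] about the fixed x, y, z axes, in that order (R = Rz(yaw) Ry(pitch) Rx(roll)).
In Python, from plant import r gives the robot as it stands.
- The arm moves only by the shell command python3 drive.py 'ROWS' [OPENING] [FORCE]. ROWS is a JSON list of rows, 1 to 12 of them, each of 6 numbers: dx, dy, dz in m, then a rotation vector rx, ry, rz in degrees; each row is the pose to reach, as a shift and turn from the pose commanded when the command began, along the tool's axes at that moment; what a row does not reach only later rows make up. A row lasts 1/12 s, in which the tool goes at most 0.0417 m and 7.16 degrees, less where a joint would pass 70% of its speed; a pose out of reach is approached as far as the arm can. OPENING is the finger opening in m, set as the command begins (- or left out keeps the last). The fingers move at their own pace and stop on an object; FORCE is the grip in N (left out, the last holds). Time passes only in rows, so rows that do not move let the fingers close. It prints the time, the measured TCP pose, the force, the opening and the grip force at its end.
- r.get_state(): the state, without advancing time (a new reading comes with each control period).
- r.capture(name): name is "scene" or "top" or "wrist"; returns a dict with "frame" (480x640x3 uint8, red, green, blue), "z_map" (480x640 float32, m along the optical axis (not along the pixel's ray), 0 where there is no reading), "fx", "fy", "cx", "cy" (pixels), "cam_to_world" (4x4, takes a point from camera to world coordinates). Camera axes: x right, y down, z forward; pixel columns grow to the right and rows downward; lengths in m; the calibration is good to about 2 mm. A picture is of the moment at which its call begins.
- r.close_job(): hands the job in; it is judged then, once.
The state is a dict: "time_s": time; "joints": joint angles; "qd": joint speeds; "joint_torque": joint torques, N m; "tcp_pos": TCP position; "eef_rot": TCP orientation; "contact_force": force on the tool from outside, world axes, zero at the start; "moment": the same for the moment, N m; "gripper_width": finger opening in m; "gripper_force": force on a finger pad.
Only numpy, scipy, OpenCV 4.12 (cv2) and the standard library are available. Lean on these libraries where they do the work, as an engineer would, in place of code of your own. Each camera call takes 0.05 s, during which the arm holds its last target. There are 200 camera calls.

## Working session

There is one attempt and no reset: what is moved stays moved. The work goes in short steps, Python scripts to look and compute and a shell command to move; the robot and the scene stay as the last step left them, time stands still between calls to the robot, and variables do not carry over. Pictures are saved under pics/ and viewed, at most 10 in all, crops included, and the job is handed in when it is done.

```bash
ls; mkdir -p pics
cat > h.py <<'E'
import numpy as np,cv2
from plant import r
def cap(n,f=None):
    c=r.capture(n)
    np.savez('cap_%s.npz'%(f or n),**c)
    if f: cv2.imwrite('pics/%s.png'%f,c['frame'][:,:,::-1])
    return c
def ray(c,u,v):
    T=c['cam_to_world'];d=T[:3,:3]@np.array([(u-c['cx'])/c['fx'],(v-c['cy'])/c['fy'],1]);return T[:3,3],d
def onz(c,u,v,z):
    o,d=ray(c,u,v);return o+d*(z-o[2])/d[2]
def dep(c,u,v):
    o,d=ray(c,u,v);return o+d*c['z_map'][int(round(v)),int(round(u))]
def tri(c1,p1,c2,p2):
    o1,d1=ray(c1,*p1);o2,d2=ray(c2,*p2)
    s=np.linalg.lstsq(np.stack([d1,-d2],1),o2-o1,rcond=None)[0]
    a=o1+s[0]*d1;b=o2+s[1]*d2;return (a+b)/2,np.linalg.norm(a-b)
E
python3 - <<'E'
from h import *
a=cap('scene','s0');b=cap('top','t0')
for c in(a,b):print(c['cam_to_world'].round(3),c['fx'],c['cx'])
s=r.get_state();print(s,r.grip_depth)
E
```

```text
drive.py
pics
plant.py
[[-0.392  0.491 -0.778  1.476]
 [ 0.92   0.224 -0.321  0.306]
 [ 0.017 -0.842 -0.54   0.727]
 [ 0.     0.     0.     1.   ]] 522.7789945041297 325.73005522896653
[[ 0.092 -0.973  0.212  0.352]
 [-0.996 -0.09   0.022 -0.089]
 [-0.003 -0.214 -0.977  0.984]
 [ 0.     0.     0.     1.   ]] 490.0389819578757 311.6099465380873
{'time_s': 0.1, 'joints': array([-5.43677640e+01,  2.05860130e+01,  6.39114579e-01, -1.63619323e-02,
       -7.01352001e+01, -1.65072895e+01]), 'qd': array([ 0.05536358, -0.09814638,  0.06630075,  0.03196934,  0.09501229,
        0.01433218]), 'joint_torque': array([ 4.32080069e-04, -5.84161878e+01,  2.93750685e+01,  7.01543033e+00,
        1.01429559e-02, -8.60570026e-05]), 'tcp_pos': array([ 0.22098135, -0.63734756,  0.22573627]), 'eef_rot': array([ 1.79916914e+02, -8.58101146e-03, -1.60880618e+02]), 'contact_force': array([0.49908158, 0.08333466, 0.20676349]), 'moment': array([-0.03977234,  0.05300473,  0.0092342 ]), 'gripper_force': 0.0, 'gripper_width': 0.0881105168644268} 0.0188
```

View pics/t0.png

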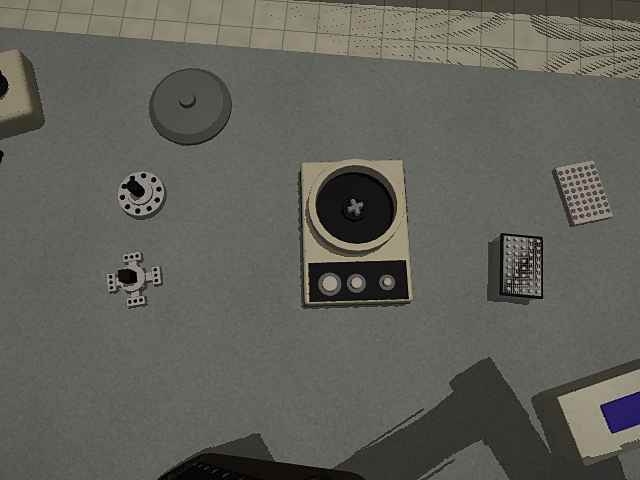

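View pics/s0.png

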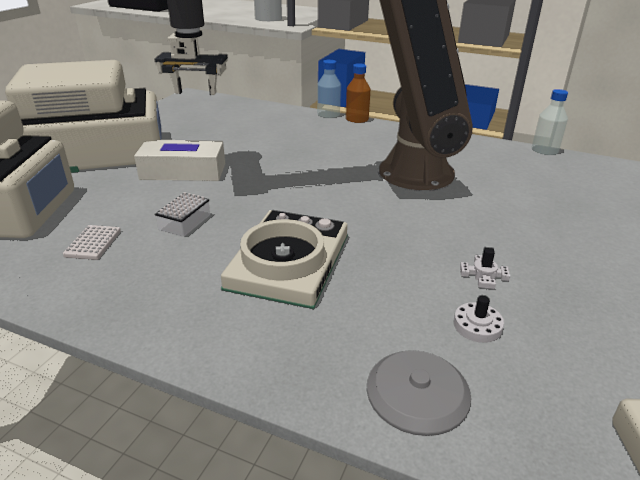

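The top view shows keys at (330,284), (357,284) and (387,283), the spindle at (355,207), the four-arm rotor's knob at about (127,277) and the round rotor at (140,194). In the scene view the spindle is at (283,249) and the rotor knob at (488,257).

Run:
```python
from h import *
L=lambda n:dict(np.load('cap_%s.npz'%n))
t=L('t0');s=L('s0')
# keys, bright blobs inside panel
g=cv2.cvtColor(t['frame'],cv2.COLOR_RGB2GRAY)
for (x0,y0,x1,y1,th) in[(312,268,402,298,170),(340,192,370,222,110)]:
    m=(g[y0:y1,x0:x1]>th).astype(np.uint8)
    n,_,st,ce=cv2.connectedComponentsWithStats(m)
    for i in range(1,n):
        if st[i,4]>15:
            u,v=ce[i]+[x0,y0];print((u,v),st[i,4],'depth',dep(t,u,v).round(4),'z59',onz(t,u,v,.059).round(4),'z70',onz(t,u,v,.07).round(4))
# rotor by depth heightmap
H=np.zeros((480,640,3));vv,uu=np.mgrid[:480,:640]
d=np.stack([(uu-t['cx'])/t['fx'],(vv-t['cy'])/t['fy'],np.ones_like(uu)],-1)*t['z_map'][...,None]
W=d@t['cam_to_world'][:3,:3].T+t['cam_to_world'][:3,3]
P=W[240:315,95:175].reshape(-1,3)
k=P[P[:,2]>.06];print('knob',len(k),k.mean(0),k.max(0))
a=P[(P[:,2]>.012)&(P[:,2]<.026)];print('arms',len(a),(a.min(0)+a.max(0))/2)
print('bench',np.median(P[:,2]))
# scene triangulation
gs=s['frame']
print('knob tri',tri(t,(127,271),s,(488,250)))
P=W[155:310,295:415].reshape(-1,3);q=P[(P[:,2]>.035)&(P[:,2]<.055)]
print('cf rect',cv2.minAreaRect((q[:,:2]*1000).astype(np.float32)))
```

```text
knob 192 [0.43987178 0.23115047 0.18481118] [0.46542292 0.28949699 0.98446133]
arms 889 [0.45241419 0.27763919 0.01907023]
bench 0.0009334899572152611
knob tri (array([0.45957647, 0.27322581, 0.07406293]), np.float64(0.0025957991953473505))
cf rect ((588.1195068359375, -150.4221954345703), (290.0689697265625, 213.00625610351562), 7.112327575683594)
```

```bash
python3 drive.py '[[-0.4,0.37,-0.05,0,0,0],[-0.4,0.37,-0.05,0,0,0],[-0.4,0.37,-0.05,0,0,0],[-0.4,0.37,-0.05,0,0,0],[-0.4,0.37,-0.05,0,0,0],[-0.4,0.37,-0.05,0,0,0],[-0.4,0.37,-0.05,0,0,0],[-0.4,0.37,-0.05,0,0,0],[-0.4,0.37,-0.05,0,0,0],[-0.4,0.37,-0.05,0,0,0],[-0.4,0.37,-0.05,0,0,0],[-0.4,0.37,-0.05,0,0,0]]' 0.0 30
python3 drive.py '[[-0.055,0.05,0,0,0,0],[-0.055,0.05,0,0,0,0],[-0.055,0.05,0,0,0,0],[-0.055,0.05,0,0,0,0]]'
python3 - <<'E'
from h import *
c=cap('wrist','w1');print(c['cam_to_world'].round(3),c['fx'],c['cx'],c['cy'],r.get_state()['tcp_pos'],r.get_state()['eef_rot'])
t=dict(np.load('cap_t0.npz'));g=t['frame'][284,310:400].max(-1);print(g)
E
```

```text
time_s: 1.1
tcp_pos: [0.4559, -0.1965, 0.2725]
eef_rot: [180.0, 0.0, -160.9]
contact_force: [0.9, -0.6, 0.2]
gripper_width: 0.0132
gripper_force: 0.0
time_s: 1.43
tcp_pos: [0.4917, -0.1317, 0.2717]
eef_rot: [180.0, -0.1, -160.7]
contact_force: [-1.2, 0.0, 0.2]
gripper_width: 0.0006
gripper_force: 0.0
[[-0.331  0.901  0.281  0.416]
 [ 0.944  0.316  0.099 -0.158]
 [-0.     0.298 -0.955  0.429]
 [ 0.     0.     0.     1.   ]] 358.68081925331177 319.45472023458274 242.9276215695707 [ 0.49114871 -0.13268272  0.27180112] [ 1.79980659e+02 -6.02925413e-02 -1.60772472e+02]
[ 18  21  21  23  23  20  22  12  89  92  89  87  99 157 159 156 157 158
 158 159 159 159 160 161 161 164 168 103  87  91  99  44  20  22  24  20
  33  96  92  96  39  44 155 161 158 160 159 161 159 161 166 147  91  88
  93  90  30  20  23  21  22  23  24  23  20  21  23  23  21  63  98  95
  97  47  47 108 163 166 163 163 104  85  89  95  76  26  22  22  23  24]
```

View pics/w1.png

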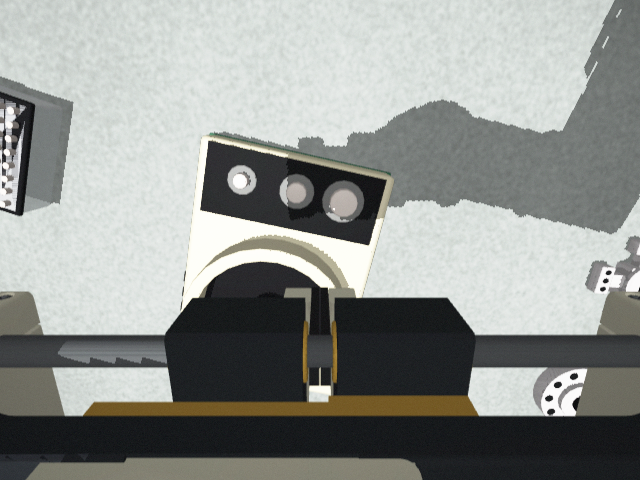

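The wrist view shows the small key at (241,180), mid (295,191) and large (343,201). The spindle is hidden behind the fingers at about (270,295).

Run:
```python
from h import *
L=lambda n:dict(np.load('cap_%s.npz'%n))
t=L('t0');w=L('w1')
def circ(c,u,v,rad,th):
    g=cv2.cvtColor(c['frame'],cv2.COLOR_RGB2GRAY);m=np.zeros_like(g)
    cv2.circle(m,(u,v),rad,1,-1);m&=(g>th).astype(np.uint8)
    cs,_=cv2.findContours(m,cv2.RETR_EXTERNAL,cv2.CHAIN_APPROX_NONE);k=max(cs,key=cv2.contourArea)
    (x,y),rr=cv2.minEnclosingCircle(k);return (x,y),rr
for n,pt,pw in[('L',(330,284),(343,201)),('M',(357,284),(295,191)),('S',(387,283),(241,180))]:
    a,ra=circ(t,*pt,14,128)
    g=w['frame'][pw[1],pw[0]-24:pw[0]+24].max(-1);print(g)
    b,rb=circ(w,*pw,22,150 if n!='S' else 200)
    print(n,a,ra,b,rb,tri(t,a,w,b),'top59',onz(t,*a,.059),'w59',onz(w,*b,.059))
g=cv2.cvtColor(t['frame'],cv2.COLOR_RGB2GRAY)[194:222,338:374]
for row in g[::2]:print(' '.join('%3d'%x for x in row[::1]))
```

```text
[ 17  23  28  63  97 101  98 102 101  98 109 143 180 184 188 188 187 184
 183 186 184 187 186 185 188 188 188 186 184 186 183 184 185 185 183 186
 184 180 111 100 101 100 103 100  95  36  24  22]
L (329.5, 282.9285583496094) 7.089170455932617 (341.0273132324219, 205.21160888671875) 16.553077697753906 (array([ 0.47867321, -0.10989949,  0.04360053]), np.float64(0.004577920877247182)) top59 [ 0.47439511 -0.10900635  0.059     ] w59 [ 0.4783324  -0.11231453  0.059     ]
[ 50  50  53  53  53  54  51  53  99 197 202 203 201 203 199 158 180 183
 184 187 186 186 186 186 186 188 186 185 190 183 182 185 184 183 161 114
 103  99  99 101 103  96  91  36  23  25  24  26]
M (356.4272766113281, 282.2454528808594) 4.964249134063721 (291.0, 191.0) 14.560319900512695 (array([ 0.49230821, -0.16664287, -0.01305779]), np.float64(0.004620496780638623)) top59 [ 0.48039335 -0.1597666   0.059     ] w59 [ 0.48149097 -0.16636107  0.059     ]
[ 48  47  50  49  49  49  51  51  49  53 136 198 198 199 200 200 253 254
 254 254 254 255 255 255 254 254 254 254 253 240 133 123 103 107 201 199
 201 197 190 129  47  52 
[... 1607 characters left out ...]
   2  20  19  18   0  52  56  29  28   4   0  46  52  99 101 113 110  55  21   8  15  19  22  11  20  21  19  21  18  21  22
 20  19  19  21   8   7   3  17  19  17  19  16  20  21  22   2  23  49  49  50  51  47  16  10  17  21  21  10  20  20  23  21  21  20  20  20
 20  19  21  21  22   6   4   4   2  19  23  21  19  17  15  16  12  18  21  12  11  14  20  23  25  14   3  22  22  19  22  19  23  19  21  21
 20  23  20  21  22  21  22   5   5   8   0   4  16  24  28  25  24  23  24  25  26  22  14   1   0  23  21  22  21  22  21  20  22  21  22  22
 21  22  21  21  20  19  19  23  22  24  23   6   3   4   6   3   3   1   1   5   5   3  22  23  22  23  22  21  20  20  19  20  21  20  21  21
```

```bash
python3 drive.py '[[0.004,0.014,0.04,0,0,0],[0.008,0.028,0.08,0,0,0],[0.008,0.028,0.12,0,0,0],[0.008,0.028,0.16,0,0,0],[0.008,0.028,0.195,0,0,0],[0.008,0.028,0.195,0,0,0],[0.008,0.028,0.195,0,0,0]]'
python3 - <<'E'
from h import *
s=r.get_state();print(s['tcp_pos'],s['eef_rot'],s['contact_force'],s['time_s'])
E
```

```text
time_s: 2.07
tcp_pos: [0.4731, -0.1107, 0.0766]
eef_rot: [180.0, -0.2, -160.9]
contact_force: [1.7, 0.3, 0.6]
gripper_width: 0.0001
gripper_force: 0.0
[ 0.47310049 -0.11070004  0.07658987] [ 179.97806321   -0.24824128 -160.94734487] [1.7376206  0.25335203 0.60022229] 2.0667
```

```bash
python3 drive.py '[[0.001,0.001,0.012,0,0,0],[0.001,0.001,0.018,0,0,0],[0.001,0.001,0.022,0,0,0],[0.001,0.001,0.025,0,0,0],[0.001,0.001,0.025,0,0,0],[0.001,0.001,0.025,0,0,0],[0.001,0.001,0.025,0,0,0]]'
```

```text
time_s: 2.65
tcp_pos: [0.4743, -0.1089, 0.0532]
eef_rot: [-180.0, 0.1, -160.9]
contact_force: [1.6, -2.8, 5.6]
gripper_width: 0.0007
gripper_force: 2.7
```

```bash
python3 drive.py '[[0,0,0.003,0,0,0],[0,0,0.003,0,0,0],[0,0,0.003,0,0,0],[0,0,0.003,0,0,0]]'
```

```text
time_s: 2.98
tcp_pos: [0.4746, -0.109, 0.0526]
eef_rot: [-179.9, 0.1, -160.8]
contact_force: [-9.3, 1.7, 36.2]
gripper_width: 0.0003
gripper_force: 18.5
```

```bash
python3 drive.py '[[0,0,-0.015,0,0,0],[0,0,-0.035,0,0,0],[0.006,-0.03,-0.035,0,0,0],[0.014,-0.068,-0.035,0,0,0],[0.023,-0.108,-0.035,0,0,0],[0.023,-0.108,-0.03,0,0,0],[0.023,-0.108,-0.025,0,0,0],[0.023,-0.108,-0.025,0,0,0],[0.023,-0.108,-0.025,0,0,0],[0.023,-0.108,-0.025,0,0,0]]'
python3 - <<'E'
from h import *
c=cap('wrist','w2');s=r.get_state();print(s['tcp_pos'],s['contact_force'])
E
```

```text
time_s: 3.82
tcp_pos: [0.4869, -0.2174, 0.0743]
eef_rot: [180.0, -0.0, -160.8]
contact_force: [0.5, 0.3, 0.6]
gripper_width: 0.0005
gripper_force: 0.0
[ 0.48707491 -0.21740158  0.07448159] [-0.01011022 -0.20321473 -0.52541115]
```

View pics/w2.png

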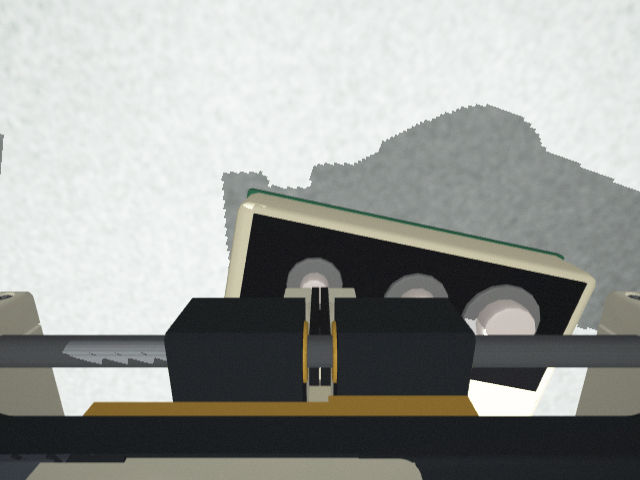

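The small key's bezel at (315,283) lies right under the shut fingertips (320,290).

```bash
python3 drive.py '[[-0.001,-0.0005,0.012,0,0,0],[-0.001,-0.0005,0.018,0,0,0],[-0.001,-0.0005,0.021,0,0,0],[-0.001,-0.0005,0.0235,0,0,0],[-0.001,-0.0005,0.0235,0,0,0],[-0.001,-0.0005,0.0235,0,0,0],[-0.001,-0.0005,0.0235,0,0,0]]'
python3 drive.py '[[0,0,0.0015,0,0,0],[0,0,0.0015,0,0,0],[0,0,0.0015,0,0,0],[0,0,0.0015,0,0,0]]'
```

```text
time_s: 4.45
tcp_pos: [0.4888, -0.2178, 0.0529]
eef_rot: [-180.0, 0.1, -160.8]
contact_force: [-4.3, 7.1, 20.3]
gripper_width: 0.0006
gripper_force: 10.2
time_s: 4.78
tcp_pos: [0.4889, -0.2179, 0.0526]
eef_rot: [-179.9, 0.1, -160.8]
contact_force: [-8.4, 9.8, 32.4]
gripper_width: 0.0003
gripper_force: 16.4
```

```bash
python3 drive.py '[[0,0,-0.035,0,0,0],[0,0,-0.075,0,0,0],[-0.02,0.005,-0.11,0,0,0],[-0.05,0.01,-0.135,0,0,0],[-0.08,0.02,-0.16,0,0,0],[-0.11,0.03,-0.185,0,0,0],[-0.14,0.035,-0.21,0,0,0],[-0.173,0.038,-0.22,0,0,0],[-0.173,0.038,-0.22,0,0,0],[-0.173,0.038,-0.22,0,0,0],[-0.173,0.038,-0.22,0,0,0]]' 0.05
python3 - <<'E'
from h import *
c=cap('wrist','w3');s=r.get_state();print(s['tcp_pos'],s['eef_rot'],s['joints'])
E
```

```text
time_s: 5.7
tcp_pos: [0.6383, -0.1256, 0.2683]
eef_rot: [180.0, -0.1, -160.8]
contact_force: [0.3, -0.6, -0.1]
gripper_width: 0.0501
gripper_force: 0.0
[ 0.63798119 -0.12594643  0.26845135] [ 1.79962182e+02 -1.02524192e-01 -1.60869933e+02] [ 5.97853777e+00  1.70485210e+01  1.09461089e+00 -1.40322635e-02
 -7.41545301e+01 -7.68446606e+01]
```

View pics/w3.png

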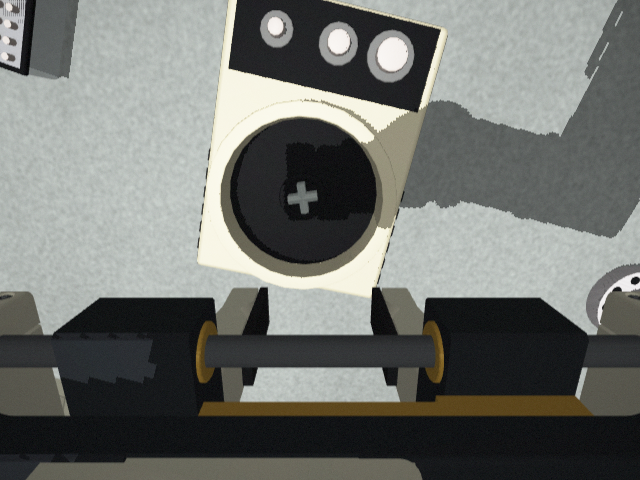

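The spindle's plus sign is clear at (302,197), turned about 10° from the image axes. All three keys are up.

```bash
cat >> h.py <<'E'
def cross(c,box,th,z):
    x0,y0,x1,y1=box;g=cv2.cvtColor(c['frame'],cv2.COLOR_RGB2GRAY)[y0:y1,x0:x1]
    n,lab,st,ce=cv2.connectedComponentsWithStats((g>th).astype(np.uint8));i=1+np.argmax(st[1:,4])
    v,u=np.nonzero(lab==i);P=np.array([onz(c,a+x0,b+y0,z)[:2] for a,b in zip(u,v)])
    m=P.mean(0);q=(P-m)@[1,1j];ang=np.degrees(np.angle((q**4).sum()))/4
    return (u.mean()+x0,v.mean()+y0),m,ang,st[i],np.abs(q).max()
E
python3 - <<'E'
from h import *
w=dict(np.load('cap_w3.npz'));t=dict(np.load('cap_t0.npz'))
g=cv2.cvtColor(w['frame'],cv2.COLOR_RGB2GRAY)[178:218:3,282:324:2]
for row in g:print(' '.join('%3d'%x for x in row))
for th in(75,90,105):
    R=cross(w,(280,175,326,220),th,.069);print(th,R,dep(w,*R[0]))
for th in(60,80):
    Q=cross(t,(340,192,370,222),th,.069);print(th,Q)
print(tri(w,R[0],t,Q[0]))
# bowl rim check: depth points
vv,uu=np.mgrid[:480,:640]
d=np.stack([(uu-w['cx'])/w['fx'],(vv-w['cy'])/w['fy'],np.ones_like(uu)],-1)*w['z_map'][...,None]
W=(d@w['cam_to_world'][:3,:3].T+w['cam_to_world'][:3,3])[90:285,190:410].reshape(-1,3)
q=W[(W[:,2]>.079)&(W[:,2]<.092)];(x,y),rr=cv2.minEnclosingCircle((q[:,:2]*1000).astype(np.float32));print('rim',x,y,rr,np.median(q[:,2]))
q=W[(W[:,2]>.062)&(W[:,2]<.074)&(np.hypot(*(W[:,:2]-R[1]).T)<.02)];print('spin depth',len(q),q.mean(0),np.percentile(q[:,2],[5,50,95]))
E
```

```text
39  40  30  16  16  13  19  15  14  17  19  17  13  16  14  18  18  16  16  20  13
 40  24  19  14  17  18  18  15  26  39  57  64  10  11  17  12  17  20  14  16  14
 27  15  13  18  13  13  17  46 101 105 110  95  15  12  11  17  13  14  16  18  16
 34  19  14  14  16  13  16  33 113 113 111 111  12  20  15  19  22  15  17  16  17
 34  16  15  14  16  17  12  21 112 112 112 114  37  18  42  54  70  73  17  16  19
 38  27   8  16  41  54  71  81 111 113 115 115  93 106 106 115 115 108  16  14  13
 34  13  14 105 109 113 124 120 118 111 114 118 119 124 121 122 127 124  14  15  16
 35  27  10 122 123 124 122 122 119 116 111 109 109 105 103 101  99 102  20  14  16
 36  16   4 101 103 101  99 102 103 110 111 115 111  45  22  16  18  18  11  18  14
 36  23  18  24  12  17  13  11  19 110 113 114 115  54  16  14  15  15  13  16  19
 36  15  15  13  10  15  18  17  17  97 114 114 109  79  13  20  12  13  16  16  15
 39  24  16  17  17  17  14  14  15  49 115 113 115  89   9  20  17  20  15  13  14
 37  36  34   5  10  16  16  19  21  17  38  40  17  18  20  19   9  15  17  12  15
 37  37  
[... 803 characters left out ...]
.62835582 -0.14737426  0.0683576 ]
60 ((np.float64(355.00892857142856), np.float64(206.0)), array([ 0.62717079, -0.14541001]), np.float64(26.69275728921693), array([  8,   7,  15,  15, 112], dtype=int32), np.float64(0.015232917151246504))
80 ((np.float64(355.1224489795918), np.float64(205.87755102040816)), array([ 0.62743673, -0.14561162]), np.float64(27.301123048446108), array([ 8,  7, 15, 15, 98], dtype=int32), np.float64(0.015089599268572899))
(array([ 0.63072286, -0.14679292,  0.05705449]), np.float64(0.0010499980685934232))
rim 628.5087280273438 -146.9434814453125 91.91382598876953 0.0841615886682735
spin depth 425 [ 0.62851058 -0.14720141  0.06726164] [0.06476968 0.06736157 0.06973303]
```

```bash
python3 drive.py '[[0.022,0.448,0,0,0,0],[0.022,0.448,0,0,0,0],[0.022,0.448,0,0,0,0],[0.022,0.448,0,0,0,0],[0.022,0.448,0,0,0,0],[0.022,0.448,0,0,0,0],[0.022,0.448,0,0,0,0],[0.022,0.448,0,0,0,0],[0.022,0.448,0,0,0,0],[0.022,0.448,0,0,0,0],[0.022,0.448,0,0,0,0],[0.022,0.448,0,0,0,0]]'
python3 drive.py '[[0,0,0,0,0,0],[0,0,0,0,0,0],[0,0,0,0,0,0]]'
python3 - <<'E'
from h import *
c=cap('wrist','w4');s=r.get_state();print(s['tcp_pos'],s['eef_rot'],s['joints'])
E
```

```text
time_s: 6.75
tcp_pos: [0.4692, 0.2932, 0.2689]
eef_rot: [180.0, -0.0, -160.7]
contact_force: [-0.5, -0.1, 0.4]
gripper_width: 0.0499
gripper_force: 0.0
time_s: 7.0
tcp_pos: [0.4715, 0.2888, 0.2692]
eef_rot: [-180.0, -0.0, -160.9]
contact_force: [-0.4, -0.3, 0.1]
gripper_width: 0.0499
gripper_force: 0.0
[0.47173709 0.28868082 0.26928387] [-1.79991644e+02 -6.73783295e-03 -1.60971044e+02] [ 5.17588112e+01  7.58305489e+00 -1.10111702e+01  3.57289615e-03
 -7.14159611e+01 -1.22730994e+02]
```

View pics/w4.png

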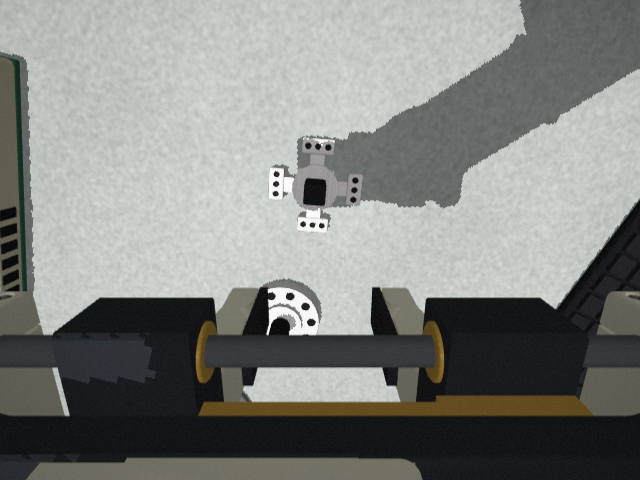

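The rotor lies with its knob at (315,190) and its arms almost along the image axes. The round rotor is clear of it at (285,320).

Run:
```python
from h import *
w=dict(np.load('cap_w4.npz'));t=dict(np.load('cap_t0.npz'))
def cloud(w,y0,y1,x0,x1):
    vv,uu=np.mgrid[:480,:640]
    d=np.stack([(uu-w['cx'])/w['fx'],(vv-w['cy'])/w['fy'],np.ones_like(uu)],-1)*w['z_map'][...,None]
    return (d@w['cam_to_world'][:3,:3].T+w['cam_to_world'][:3,3])[y0:y1,x0:x1].reshape(-1,3)
W=cloud(w,120,245,255,375)
for lo,hi in((.013,.024),):
    q=W[(W[:,2]>lo)&(W[:,2]<hi)];p=q[:,:2];m=p.mean(0)
    (cx,cy),sz,an=cv2.minAreaRect((p*1000).astype(np.float32))
    for c in((cx/1000,cy/1000),m):
        z=(p-c)@[1,1j];print(c,len(q),np.degrees(np.angle((z**4).sum()))/4,sz,an)
k=W[(W[:,2]>.068)&(W[:,2]<.08)];print('knobtop',len(k),k.mean(0),cv2.minAreaRect((k[:,:2]*1000).astype(np.float32)))
d=W[(W[:,2]>.028)&(W[:,2]<.033)];print('disc',len(d),cv2.minEnclosingCircle((d[:,:2]*1000).astype(np.float32)))
# black knob top, both images
print(w['frame'][180:212:3,315].max(-1),w['frame'][190,296:336].max(-1))
g=w['frame'].max(-1);T=t['frame'].max(-1)
print('tcpside top view rows',T[262:292:2,127])
```

```text
(0.45388714599609375, 0.27696331787109374) 2432 14.598773302170049 (97.60432434082031, 98.16681671142578) 59.93106460571289
[0.45139131 0.27631576] 2432 14.59735956440025 (97.60432434082031, 98.16681671142578) 59.93106460571289
knobtop 474 [0.45358013 0.27697092 0.07110686] ((453.9308166503906, 277.0607604980469), (22.05613899230957, 21.868131637573242), 14.336522102355957)
disc 1047 ((453.8864440917969, 277.1290283203125), 25.81908416748047)
[ 13  14  23  10  17  19  20  20  13 155 199] [153 154 150 155 152 156 153 151  14  19  22  22  20  21  19  20  16  17
  19  22  21  20  19  22  22  19  21  18  15  27 136 146 153 158 152 150
 150 153 152 154]
tcpside top view rows [ 42  43 120  73  12  14  20  17  18   5   2  86  61 143 121]
```

```bash
python3 drive.py '[[0.0206,-0.0053,0,0,0,4.5],[0.0206,-0.0053,0.04,0,0,4.5],[0.0206,-0.0053,0.08,0,0,4.5],[0.0206,-0.0053,0.12,0,0,4.5],[0.0206,-0.0053,0.16,0,0,4.5],[0.0206,-0.0053,0.16,0,0,4.5],[0.0206,-0.0053,0.16,0,0,4.5],[0.0206,-0.0053,0.16,0,0,4.5]]' 0.05
python3 - <<'E'
from h import *
s=r.get_state();print(s['tcp_pos'],s['eef_rot'])
y=np.radians(s['eef_rot'][2]);d=np.array([.4539,.2770])-s['tcp_pos'][:2]
print(d@[np.cos(y),np.sin(y)],d@[np.sin(y),-np.cos(y)])
E
```

```text
time_s: 7.72
tcp_pos: [0.4552, 0.2787, 0.1114]
eef_rot: [180.0, 0.1, -165.4]
contact_force: [-0.5, -0.5, -0.0]
gripper_width: 0.0499
gripper_force: 0.0
[0.45519649 0.27867894 0.11135326] [ 1.79973259e+02  1.17943401e-01 -1.65396559e+02]
0.0016779131160199318 -0.001297817593692403
```

```bash
python3 drive.py '[[0.0015,-0.0012,0.03,0,0,0],[0.0015,-0.0012,0.055,0,0,0],[0.0015,-0.0012,0.075,0,0,0],[0.0015,-0.0012,0.075,0,0,0],[0.0015,-0.0012,0.075,0,0,0],[0.0015,-0.0012,0.075,0,0,0]]'
python3 - <<'E'
from h import *
s=r.get_state();print(s['tcp_pos'],s['eef_rot'])
y=np.radians(s['eef_rot'][2]);d=np.array([.4539,.2770])-s['tcp_pos'][:2]
print(d@[np.cos(y),np.sin(y)],d@[np.sin(y),-np.cos(y)])
E
```

```text
time_s: 8.22
tcp_pos: [0.4541, 0.2782, 0.0368]
eef_rot: [179.9, 0.2, -165.4]
contact_force: [1.0, -0.5, -0.3]
gripper_width: 0.0501
gripper_force: 0.0
[0.45406935 0.27821431 0.03684166] [ 179.89167576    0.18987719 -165.35013978]
0.00047096169863116674 -0.0011320024685418273
```

Good position; shut the fingers with a firm grip.

```bash
python3 drive.py '[[0,-0.001,0,0,0,0],[0,-0.001,0,0,0,0],[0,-0.001,0,0,0,0],[0,-0.001,0,0,0,0],[0,-0.001,0,0,0,0],[0,-0.001,0,0,0,0],[0,-0.001,0,0,0,0],[0,-0.001,0,0,0,0]]' 0.0 40
python3 drive.py '[[0,0,-0.03,0,0,0],[0,0,-0.07,0,0,0],[0,0,-0.11,0,0,0],[0,0,-0.15,0,0,0],[0,0,-0.15,0,0,0],[0,0,-0.15,0,0,0]]'
python3 - <<'E'
from h import *
s=r.get_state();print(s['tcp_pos'],s['eef_rot'])
y=np.radians(s['eef_rot'][2]);d=np.array([.628,-.1472])-s['tcp_pos'][:2]
print(d@[np.cos(y),np.sin(y)],d@[np.sin(y),-np.cos(y)])
E
```

```text
time_s: 8.88
tcp_pos: [0.453, 0.2761, 0.0345]
eef_rot: [180.0, 0.0, -165.4]
contact_force: [-2.1, 0.2, 4.0]
gripper_width: 0.0221
gripper_force: 40.0
time_s: 9.38
tcp_pos: [0.4534, 0.2767, 0.1862]
eef_rot: [179.8, 0.2, -165.4]
contact_force: [-0.6, 0.2, -3.4]
gripper_width: 0.0219
gripper_force: 40.0
[0.45343811 0.27669635 0.18624411] [ 179.83231247    0.19961603 -165.38291743]
-0.06193843636065049 -0.4542285715639158
```

```bash
python3 drive.py '[[-0.0054,-0.04,0,0,0,0],[-0.062,-0.454,0,0,0,-12.8],[-0.062,-0.454,0,0,0,-12.8],[-0.062,-0.454,0,0,0,-12.8],[-0.062,-0.454,0,0,0,-12.8],[-0.062,-0.454,0,0,0,-12.8],[-0.062,-0.454,0,0,0,-12.8],[-0.062,-0.454,0,0,0,-12.8],[-0.062,-0.454,0,0,0,-12.8],[-0.062,-0.454,0,0,0,-12.8],[-0.062,-0.454,0,0,0,-12.8],[-0.062,-0.454,0,0,0,-12.8]]'
python3 drive.py '[[0,0,0,0,0,0],[0,0,0,0,0,0],[0,0,0,0,0,0],[0,0,0,0,0,0],[0,0,0,0,0,0]]'
python3 - <<'E'
from h import *
s=r.get_state();print(s['tcp_pos'],s['eef_rot'])
y=np.radians(s['eef_rot'][2]);d=np.array([.628,-.1472])-s['tcp_pos'][:2]
print(d@[np.cos(y),np.sin(y)],d@[np.sin(y),-np.cos(y)])
cap('scene','s5');cap('wrist','w5');cap('top','t5')
E
```

```text
time_s: 10.38
tcp_pos: [0.6275, -0.1531, 0.1807]
eef_rot: [179.9, -0.3, -152.8]
contact_force: [0.5, 0.7, -2.2]
gripper_width: 0.0219
gripper_force: 40.0
time_s: 10.8
tcp_pos: [0.6272, -0.1466, 0.1842]
eef_rot: [180.0, -0.0, -152.5]
contact_force: [-0.5, -0.4, -1.8]
gripper_width: 0.0217
gripper_force: 40.0
[ 0.62720431 -0.14658885  0.18418657] [ 1.79985894e+02 -6.18769686e-03 -1.52483653e+02]
-0.0004233283028487766 -0.0009096261091200498
```

View pics/w5.png

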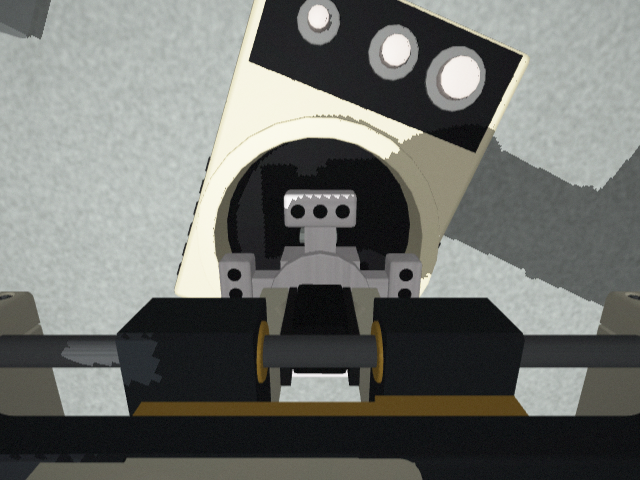

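The rotor is held square in the fingers above the bowl, its front block centred at (320,207). Next I check its offset in the hand.

Run:
```python
from h import *
w=dict(np.load('cap_w5.npz'));s=r.get_state()
vv,uu=np.mgrid[:480,:640]
d=np.stack([(uu-w['cx'])/w['fx'],(vv-w['cy'])/w['fy'],np.ones_like(uu)],-1)*w['z_map'][...,None]
W=(d@w['cam_to_world'][:3,:3].T+w['cam_to_world'][:3,3])[150:330,200:440].reshape(-1,3)
p=W-s['tcp_pos'];y=np.radians(s['eef_rot'][2])
X=p[:,:2]@[np.cos(y),np.sin(y)];Y=p[:,:2]@[np.sin(y),-np.cos(y)];Z=p[:,2]
b=(Z<-.008)&(Z>-.024)
f=b&(X>.034)&(abs(Y)<.03);print('block',f.sum(),np.percentile(X[f],[1,50,99]),np.percentile(Y[f],[1,50,99]),np.median(Z[f]))
for sg in(1,-1):
    f=b&(Y*sg>.03);print('side',f.sum(),np.percentile(X[f],[1,50,99]),np.percentile(Y[f],[1,99]),np.median(Z[f]))
c=(X>.036)&(abs(Y)<.02)&b
print(np.polyfit(Y[c&(X>np.percentile(X[c],85))],X[c&(X>np.percentile(X[c],85))],1))
```

```text
block 2601 [0.03441596 0.04399253 0.05156058] [-0.01705729  0.00051511  0.01786831] -0.015491056502906525
side 1591 [-0.00345269  0.00666141  0.01673563] [0.03071318 0.05276369] -0.015750831670932663
side 1561 [-0.00345201  0.00665665  0.01668976] [-0.05186419 -0.03057067] -0.015896776939796242
[0.00016727 0.05112451]
```

```bash
python3 drive.py '[[0.0008,-0.0013,0.025,0,0,0],[0.0008,-0.0013,0.05,0,0,0],[0.0008,-0.0013,0.067,0,0,0],[0.0008,-0.0013,0.07,0,0,0],[0.0008,-0.0013,0.07,0,0,0],[0.0008,-0.0013,0.07,0,0,0],[0.0008,-0.0013,0.07,0,0,0]]'
python3 - <<'E'
from h import *
s=r.get_state();print(s['tcp_pos'],s['eef_rot'],s['contact_force'])
y=np.radians(s['eef_rot'][2]);R=np.array([[np.cos(y),np.sin(y)],[np.sin(y),-np.cos(y)]])
print(R@(np.array([.628,-.1472])-s['tcp_pos'][:2])-[-.0012,.0004])
E
```

```text
time_s: 11.53
tcp_pos: [0.6285, -0.1493, 0.116]
eef_rot: [-179.9, 0.1, -152.5]
contact_force: [0.5, 0.4, -1.8]
gripper_width: 0.0216
gripper_force: 40.0
[ 0.62846807 -0.1492694   0.11596591] [-1.79918495e+02  1.23227239e-01 -1.52542765e+02] [ 0.45158106  0.38644592 -1.76495543]
[0.00066117 0.00165211]
```

```bash
cat > off.py <<'E'
from h import *
s=r.get_state();print(s['tcp_pos'],s['eef_rot'],s['contact_force'],s['moment'])
y=np.radians(s['eef_rot'][2]);R=np.array([[np.cos(y),np.sin(y)],[np.sin(y),-np.cos(y)]])
print(R@(np.array([.628,-.1472])-s['tcp_pos'][:2])-[-.0012,.0004])
E
for i in 1 2 3; do python3 drive.py '[[0,0,0,0,0,0],[0,0,0,0,0,0]]' >/dev/null; python3 off.py; done
```

```text
[ 0.6279706  -0.14928817  0.1154601 ] [-1.79951331e+02  9.81784829e-02 -1.52567911e+02] [-0.64413472 -0.3395301  -2.16137821] [ 0.0068824   0.04076557 -0.080326  ]
[0.00021189 0.00143983]
[ 0.6275066  -0.14930625  0.11470611] [-1.79984493e+02  3.52967347e-02 -1.52574653e+02] [-0.29437507 -0.02373333 -2.621868  ] [ 0.08311866  0.00164235 -0.03271622]
[-0.00020807  0.00124228]
[ 0.62737365 -0.14933711  0.11434862] [-1.79998029e+02  7.27238414e-03 -1.52579210e+02] [-0.44684646 -0.2012056  -3.096479  ] [0.00855721 0.03038675 0.00472379]
[-0.00034016  0.00120855]
```

```bash
python3 drive.py '[[-0.0003,0.0012,0.002,0,0,0],[-0.0003,0.0012,0.004,0,0,0],[-0.0003,0.0012,0.006,0,0,0],[-0.0003,0.0012,0.008,0,0,0],[-0.0003,0.0012,0.01,0,0,0],[-0.0003,0.0012,0.012,0,0,0],[-0.0003,0.0012,0.012,0,0,0],[-0.0003,0.0012,0.012,0,0,0]]'; python3 off.py
```

```text
time_s: 12.7
tcp_pos: [0.627, -0.1482, 0.102]
eef_rot: [180.0, -0.0, -152.6]
contact_force: [0.2, -0.5, -2.8]
gripper_width: 0.022
gripper_force: 40.0
[ 0.62696568 -0.14816908  0.10203023] [ 1.79991544e+02 -2.30153849e-02 -1.52576467e+02] [ 0.18506585 -0.49044537 -2.8411197 ] [-0.05265038 -0.03570314 -0.02379769]
[-1.64415334e-04 -1.61897001e-05]
```

```bash
python3 drive.py '[[0,0,0.002,0,0,0],[0,0,0.004,0,0,0],[0,0,0.006,0,0,0],[0,0,0.008,0,0,0],[0,0,0.008,0,0,0],[0,0,0.008,0,0,0]]'; python3 off.py
```

```text
time_s: 13.2
tcp_pos: [0.627, -0.1481, 0.094]
eef_rot: [180.0, -0.0, -152.6]
contact_force: [0.7, -1.1, -2.0]
gripper_width: 0.0219
gripper_force: 40.0
[ 0.62699434 -0.14811361  0.09403798] [ 1.79991395e+02 -1.70251366e-02 -1.52574581e+02] [ 0.74386388 -1.07741258 -1.98372074] [ 0.00754973  0.0418476  -0.02113407]
[-1.13432576e-04 -5.22719939e-05]
```

```bash
python3 drive.py '[[0,0,0.002,0,0,0],[0,0,0.004,0,0,0],[0,0,0.006,0,0,0],[0,0,0.008,0,0,0],[0,0,0.009,0,0,0],[0,0,0.009,0,0,0],[0,0,0.009,0,0,0]]' 0.0 55; python3 off.py
```

```text
time_s: 13.78
tcp_pos: [0.6274, -0.1482, 0.0859]
eef_rot: [-180.0, 0.0, -152.6]
contact_force: [-0.4, 1.8, 6.3]
gripper_width: 0.0217
gripper_force: 55.0
[ 0.6274339  -0.1481916   0.08590486] [-1.79963195e+02  3.81153511e-02 -1.52560050e+02] [-0.37536088  1.82678729  6.27604952] [ 0.45443292  0.76729913 -0.02197326]
[0.00024064 0.00021917]
```

```bash
python3 drive.py '[[0,0,0.0005,0,0,0],[0,0,0.001,0,0,0],[0,0,0.001,0,0,0],[0,0,0.001,0,0,0],[0,0,0.001,0,0,0]]'; python3 off.py
```

```text
time_s: 14.2
tcp_pos: [0.6275, -0.1482, 0.0851]
eef_rot: [-180.0, 0.0, -152.6]
contact_force: [-2.0, 1.5, 7.2]
gripper_width: 0.022
gripper_force: 55.0
[ 0.62745609 -0.14817595  0.08506266] [-1.79960331e+02  4.65021623e-02 -1.52558385e+02] [-2.00486519  1.47943791  7.23005506] [0.39461278 0.87844676 0.00478093]
[0.00026753 0.00021548]
```

```bash
python3 drive.py '[[0,0,0.0005,0,0,0],[0,0,0.001,0,0,0],[0,0,0.0015,0,0,0],[0,0,0.0015,0,0,0],[0,0,0.0015,0,0,0]]'; python3 off.py
```

```text
time_s: 14.62
tcp_pos: [0.6275, -0.1482, 0.0845]
eef_rot: [-179.9, 0.1, -152.5]
contact_force: [-4.9, 1.1, 13.6]
gripper_width: 0.0219
gripper_force: 55.0
[ 0.62749737 -0.14816307  0.08449775] [-1.79938768e+02  6.24753105e-02 -1.52536698e+02] [-4.88395717  1.07944579 13.62051493] [0.90169753 1.80413906 0.02133888]
[0.00030986 0.00022274]
```

```bash
python3 drive.py '[[0,0,0.0005,0,0,0],[0,0,0.0005,0,0,0],[0,0,0.0005,0,0,0],[0,0,0.0005,0,0,0],[0,0,0.0005,0,0,0],[0,0,0.0005,0,0,0],[0,0,0.0005,0,0,0],[0,0,0.0005,0,0,0]]'; python3 off.py
python3 - <<'E'
from h import *
w=cap('wrist','w6');s=r.get_state()
vv,uu=np.mgrid[:480,:640]
d=np.stack([(uu-w['cx'])/w['fx'],(vv-w['cy'])/w['fy'],np.ones_like(uu)],-1)*w['z_map'][...,None]
W=(d@w['cam_to_world'][:3,:3].T+w['cam_to_world'][:3,3])[150:330,200:440].reshape(-1,3)
p=W-s['tcp_pos'];y=np.radians(s['eef_rot'][2])
X=p[:,:2]@[np.cos(y),np.sin(y)];Y=p[:,:2]@[np.sin(y),-np.cos(y)]
for f in((X>.036)&(X<.05)&(abs(Y)<.015),(Y>.036)&(Y<.05)&(abs(X)<.015),(Y<-.036)&(Y>-.05)&(abs(X)<.015)):
    f&=W[:,2]>.06;print(f.sum(),np.median(W[f,2]))
t=cap('top')
for c in((330,284),(387,283),(357,284)):
    print(dep(t,*c))
E
```

```text
time_s: 15.28
tcp_pos: [0.6275, -0.1482, 0.0845]
eef_rot: [-179.9, 0.1, -152.5]
contact_force: [-6.1, 2.7, 16.2]
gripper_width: 0.0216
gripper_force: 55.0
[ 0.62749595 -0.14817991  0.08446121] [-1.79929754e+02  6.92926945e-02 -1.52533263e+02] [-6.07467861  2.65768953 16.20805676] [ 1.16337462  2.29314415 -0.04240605]
[0.0003008  0.00023696]
1984 0.06953664295990841
923 0.069332936733635
901 0.06917646407113406
[ 0.47246156 -0.11012528  0.05890011]
[ 0.48446592 -0.21776167  0.05778678]
[ 0.47697443 -0.16098452  0.06036269]
```

View pics/w6.png

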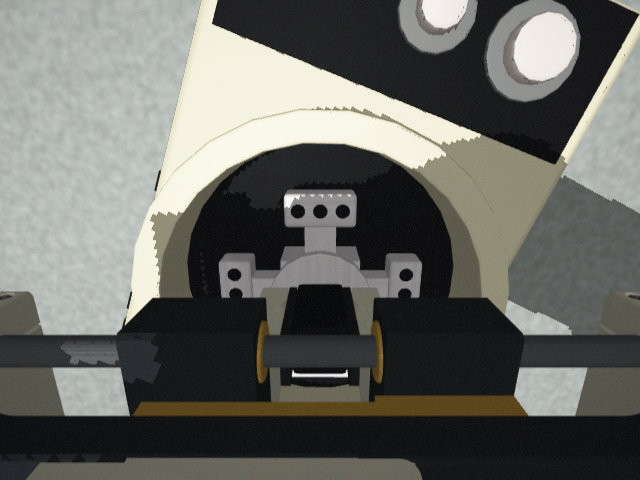

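The rotor sits level deep in the bowl, front block at (320,207). Its arm tops are at 69–70 mm, so it is home, and it is held down at about 16 N with all the keys up. Handing in.

```bash
python3 -c "from plant import r;print(r.close_job())"
```

```text
the job is handed in; nothing more can be done
None
```

I pressed the largest key right down and let it up, then the smallest; the rotor is meshed with the spindle, fully home, and was handed in still gripped and pressed down at about 16 N. The middle key, round rotor and tip box were not touched.

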